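# Bring the pots round to the index post

### The arm

A 7-joint arm with a two-finger parallel gripper is mounted at the origin on the work surface; the furniture and walls round the work are solid. World frame = base frame: x ahead of the robot, y to its left, z up, the work surface at z = 0. Lengths are in mm, angles in degrees, forces in N, time in s.
With the tool pointing down it reaches from about 425 to 800 mm from the base axis. Payload 8.3 kg.
Tool frame: the origin (TCP) lies between the finger pads; the fingertips stand 19 mm ahead of it and the grasp point (between the pads) is the TCP; x points along the fingers, y is the direction in which the jaws open and shut, and the axes are right-handed (so a half turn about x gives the same grasp; the last joint's range is limited). The gripper opens to 85 mm and grips with 20 to 120 N. Pads are 22 mm wide; open, the fingers measure 114 mm over their backs; the gripper's body (76 mm by 85 mm) begins 54 mm behind the grasp point. The pads swing forward as they close: fully open they stand 13 mm farther back than shut.
Start: joints at [-79.865, 21.967, 0.94, 78.501, -0.361, 79.538, -2.664], TCP at [148.392, 607.111, 250.279] pointing down, gripper open.
Joint ranges: [-169.22, 169.22], [-14.56, 117.87], [-87.37, 89.26], [10.42, 133.3], [-82.24, 262.24], [0.94, 117.77], [-172.7, 172.7]. Speed limits (degrees/s): [136.94, 136.94, 172.46, 172.46, 180, 180, 180].

### API

Orientations are given as [roll, pitch, yaw] about the fixed x, y, z axes, in that order (R = Rz(yaw) Ry(pitch) Rx(roll)).
In Python, from plant import bot gives the robot as it stands. The module is installed in compiled form; this text tells all that it offers.
- The arm moves only by the shell command python3 -m handwheel 'ROWS' [FORCE]. ROWS is JSON, one flat list of numbers, 7 for each row, row after row: the finger opening in mm, from 0 to 85.4, then the shift along the world's x, y, z in mm, then the turn, a rotation vector about the world's x, y, z in rad. In form: [jaw, tx, ty, tz, rx, ry, rz, jaw, tx, ty, tz, rx, ry, rz, ...]. A call has 1 to 8 rows; each row is the pose to reach, as a shift and turn from the pose commanded when the call began; what a row does not reach only later rows make up. A row lasts 1/10 s, in which the tool goes at most 50 mm and 8.59 degrees, less where a joint would pass 70% of its speed; a pose out of reach is approached as far as the arm can. A call with a gripper value outside its range is refused whole. The fingers move at their own pace and stop on an object; FORCE is the grip in N (left out, the last holds). Time passes only in rows, so rows that repeat a pose let the fingers close. It gives the time, the measured TCP pose, the force and the opening at its end, in the units of the state.
- bot.get_state(): the state, without advancing time (a new reading comes with each control period).
- bot.get_image(name): name is "side" or "top" or "wrist"; returns the picture (384x512x3 uint8, red, green, blue); there is no depth.
- bot.get_calibration(name): a dict with "K" (3x3 intrinsics, pixels), "R" (3x3) and "t" (3): a world point X has camera coordinates R X + t. Camera axes: x right, y down, z forward; pixel columns grow to the right and rows downward; lengths in mm; the calibration is good to about 2 mm. A picture is of the moment at which its call begins: read the wrist's pose just before it. get_calibration takes no time and is no camera call; for the wrist camera it gives the pose at the moment of the call.
- bot.close_job(): hands the job in, once; it reports no verdict.
Trained networks look in the newest picture that a camera, given by its name, has taken for a name from the list of things; names that differ only in an ending like _2 or _b are one class to them, and where a whole thing is asked for, a point or a joint stands for the part that bears it (a point fixed in the world has none). Each returns a list of dicts, best first, with "score" (0 to 1); they miss things now and then, are a little off and sometimes report something else, mostly with a low value. They report only what shows in the picture. A call takes as long as a camera call.
- bot.cut_out(camera, name): "pixels" (384x512 bool, what is visible of it) and "at" ([column, row] in pixels, amid what is visible of it).
The state is a dict: "clock": time; "joints": joint angles; "joint_vel": joint speeds; "effort": joint torques, N m; "tcp_pos": TCP position; "tcp_rot": TCP orientation; "wrist_force": force on the tool from outside, world axes, zero at the start; "ft_torque": the same for the moment, N m; "grip_width": finger opening in mm.
Only numpy, scipy, OpenCV 4.12 (cv2) and the standard library are available. Lean on these libraries where they do the work, as an engineer would, in place of code of your own. Each camera call takes 0.05 s, during which the arm holds its last target.

### The job

Turn the round turntable (its upright peg is the handle) anticlockwise as seen from above until the pot stack it carries stands in front of the pointer on the index post of its base, and leave it clicked into the detent there, at rest and released. Leave the square turntable as it is.

Things in the scene. Friction and masses are not known exactly. Their poses are not given: they have to be found in the camera images.
- round_table (a joint): Turning angle of the round wooden turntable in rad, growing anticlockwise seen from above. It clicks into detents at 0, 0.785, 1.571 and 2.356 (every 45 degrees; stops just outside the first and last). At 1.571 the pots stand at the index post. It starts in the detent at 0 or at 0.785. Leaving a detent takes about 3 N at the peg; let go within about 0.3 rad of the detent at 1.571, it pulls itself in.
- round_peg (a point): Centre of the top end of the round turntable's upright wooden peg: 22 mm diameter, 80 mm long, standing fixed on the disc, its top 130 mm above the bench. It lies 105 mm from the turning axis, directly across the axis from the pots. The disc is 250 mm across, its top 50 mm above the bench. The black nested pot stack (76 mm wide, top 161 mm above the bench) is fixed on the disc, centred 72 mm from the axis.
- round_base: Fixed grey round base (190 mm across, 30 mm high) under the round turntable; origin on the bench on the turning axis (vertical). Its x axis points from the axis to the index post: a thin steel post 110 mm high, 160 mm from the axis, with a brass pointer aimed at the axis. At joint 1.571 the pots lie on this base's +x side and the peg 105 mm out on its -x side; at joint q the peg lies at angle pi + (q - 1.571) in this frame.
- square_peg (a point): Centre of the top end of the same kind of peg on the other turntable, which has a square 190 mm board with a brass watering rose on it and no index post: 75 mm from that axis, 130 mm above the bench. That turntable turns too, with plain friction, and must be left alone (peg within 20 mm of its start).

How it is judged (in metres and radians):
At the end, for the whole second after the job is handed in: The round turntable rests, released, in its third detent with the pots at the index post (joint 1.571 within 0.175 rad, 10 degrees) (value of joint round_table between 1.396 and 1.746 rad and velocity of joint round_table between -0.05 and 0.05 rad/s); the robot touches nothing.
It fails at once if the square turntable is turned (its peg moves more than 20 mm) (distance of square_peg from where it was at the start of the episode above 0.02 m).
It also fails if it takes over 35 s, if anything falls off the work surface, if the arm or the gripper's body presses on something with over 40 N, if the wrist force passes 120 N, or if a joint passes its speed limit or range.

## Working session

There is one attempt and no reset: what is moved stays moved. The work goes in short steps, Python scripts to look and compute and a shell command to move; the robot and the scene stay as the last step left them, time stands still between calls to the robot, and variables do not carry over. Pictures are saved under pics/ and viewed, and the job is handed in when it is done.

```bash
mkdir -p pics
python3 - <<'E'
from plant import bot
import cv2,numpy as np
s=bot.get_state();print(s['clock'],s['tcp_pos'],s['tcp_rot'],s['grip_width'])
for n in("top","side"):
    im=bot.get_image(n);cv2.imwrite(f"pics/{n}0.png",im[:,:,::-1])
    np.savez(f"cal_{n}.npz",**{k:np.array(v) for k,v in bot.get_calibration(n).items()})
    for t in("round_peg","round_base","square_peg","round_table"):
        for d in bot.cut_out(n,t):
            p=d["pixels"];ys,xs=np.where(p)
            print(n,t,round(d["score"],2),d["at"],p.sum(),xs.min(),xs.max(),ys.min(),ys.max())
print(bot.get_state()['clock'])
E
```

```text
0.0 [148.32630012 606.65498211 249.27147591] [ -88.27555296   89.88776577 -102.01379791] 85.22822220731712
top round_peg 0.88 [370.0, 181.1] 7312 324 429 138 230
top round_base 0.96 [372.0, 181.3] 7796 323 429 123 230
top round_table 0.93 [372.5, 180.3] 7353 323 428 136 230
side round_peg 0.88 [242.8, 143.9] 4489 205 291 91 175
side round_base 0.69 [242.3, 143.0] 4627 197 290 91 175
side square_peg 0.84 [260.7, 257.5] 6321 199 317 213 311
side round_table 0.84 [247.2, 144.6] 4452 205 291 91 175
0.5
```

View pics/top0.png

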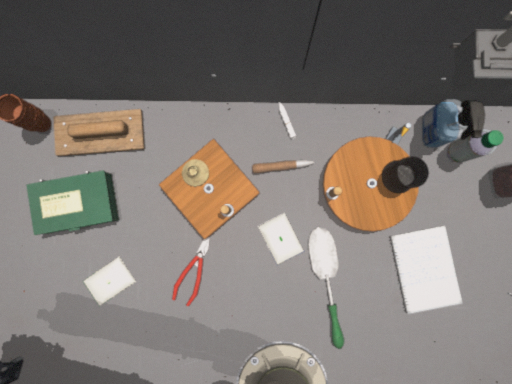

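View pics/side0.png

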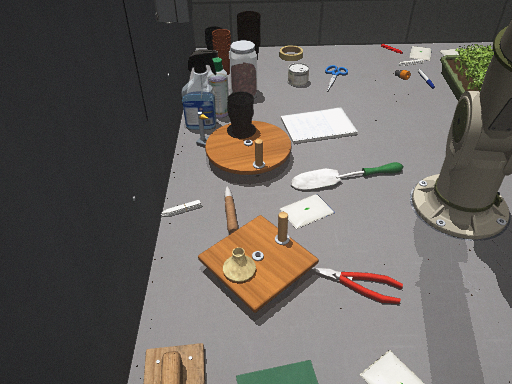

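Run:
```python
import cv2
for n,(x0,x1,y0,y1) in {"top":(310,440,115,240),"side":(190,325,80,315)}.items():
    im=cv2.imread(f"pics/{n}0.png")[y0:y1,x0:x1]
    f=min(800/im.shape[1],600/im.shape[0]);f=int(f*2)/2
    cv2.imwrite(f"pics/{n}0z.png",cv2.resize(im,None,fx=f,fy=f,interpolation=cv2.INTER_CUBIC));print(n,f)
```

```text
top 4.5
side 2.5
```

View pics/top0z.png

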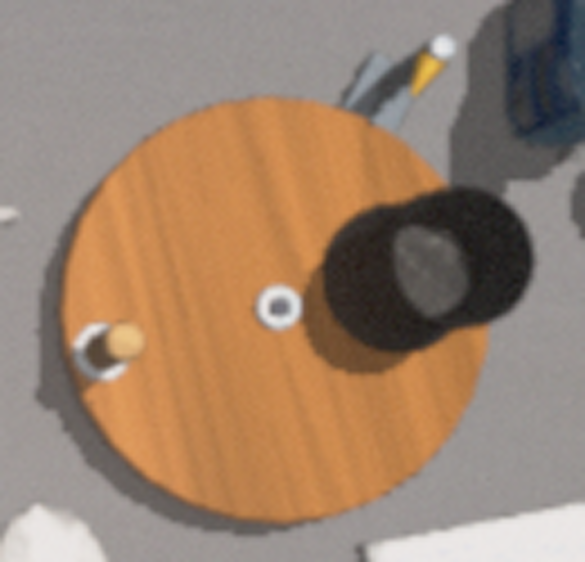

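View pics/side0z.png

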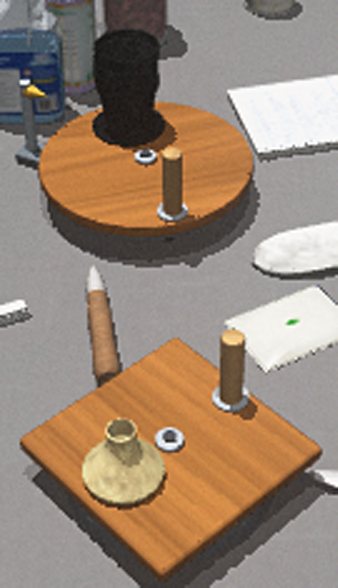

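```bash
cat > h.py <<'E'
import numpy as np
def cal(n): d=np.load(f"cal_{n}.npz");return d["K"],d["R"],d["t"].ravel()
def proj(n,X):
    K,R,t=cal(n);p=K@(R@np.array(X,float)+t);return p[:2]/p[2]
def back(n,uv,z):
    K,R,t=cal(n);d=R.T@np.linalg.inv(K)@np.array([*uv,1.]);c=-R.T@t
    return c+d*(z-c[2])/d[2]
E
python3 - <<'E'
from h import *
for n in("top","side"):
    K,R,t=cal(n);print(n,K.round(0).tolist(),(-R.T@t).round(),R.round(2).tolist())
    for X in([0,0,0],[148,607,250],[500,0,0],[500,200,0],[500,-200,0]):print(X,proj(n,X).round())
E
```

```text
top [[420.0, 0.0, 261.0], [0.0, 420.0, 198.0], [0.0, 0.0, 1.0]] [ 435.   58. 1145.] [[0.02, -1.0, -0.0], [-1.0, -0.02, -0.06], [0.06, 0.01, -1.0]]
[0, 0, 0] [282. 388.]
[148, 607, 250] [ -2. 356.]
[500, 0, 0] [285. 200.]
[500, 200, 0] [212. 198.]
[500, -200, 0] [358. 201.]
side [[448.0, 0.0, 253.0], [0.0, 448.0, 190.0], [0.0, 0.0, 1.0]] [525. 838. 809.] [[-1.0, 0.01, -0.02], [0.02, 0.66, -0.75], [0.0, -0.75, -0.66]]
[0, 0, 0] [458. 205.]
[148, 607, 250] [571. 403.]
[500, 0, 0] [265. 209.]
[500, 200, 0] [268. 270.]
[500, -200, 0] [263. 161.]
```

Run:
```python
from h import *
T=lambda x,y:(310+(x-2)/4.5,115+(y-2)/4.5)
S=lambda x,y:(190+(x-1)/2.5,80+(y-1)/2.5)
for n,f,pts in(("top",T,dict(axis=(279,307,54),peg=(126,341,130),pegfoot=(101,352,52),post=(443,47,110),postfoot=(375,95,10),pots=(470,255,161))),
 ("side",S,dict(axis=(146,156,54),peg=(172,153,130),pegfoot=(172,211,52),post=(26,86,110),sqpeg=(233,337,130),sqaxis=(170,439,54)))):
    P={k:back(n,f(v[0],v[1]),v[2]) for k,v in pts.items()}
    for k,v in P.items():
        d=v-P["axis"];print(n,k,v.round(1),'r',np.hypot(*d[:2]).round(1),'ang',np.degrees(np.arctan2(d[1],d[0])).round(1))
# top square
for k,uv,z in(("sqpeg",(225,212),130),("sqaxis",(209,188),54),("bench edge",(280,102),0)):print(k,back("top",uv,z).round(1))
```

```text
top axis [ 544.6 -222.3   54. ] r 0.0 ang 0.0
top peg [ 517.3 -120.7  130. ] r 105.3 ang 105.1
top pegfoot [ 517. -120.   52.] r 106.0 ang 105.1
top post [ 684.8 -298.4  110. ] r 159.5 ang -28.5
top postfoot [ 678.9 -291.6   10. ] r 151.1 ang -27.3
top pots [ 562.7 -294.4  161. ] r 74.3 ang -75.9
side axis [ 543.3 -222.5   54. ] r 0.0 ang 0.0
side peg [ 514.4 -120.3  130. ] r 106.2 ang 105.8
side pegfoot [ 515.1 -121.8   52. ] r 104.6 ang 105.7
side post [ 681.9 -288.2  110. ] r 153.3 ang -25.4
side sqpeg [466.8 153.  130. ] r 383.2 ang 101.5
side sqaxis [522.4 201.1  54. ] r 424.1 ang 92.8
sqpeg [460.3 150.5 130. ]
sqaxis [524.  200.6  54. ]
bench edge [770.3  16.9   0. ]
```

Run:
```python
from plant import bot
from scipy.spatial.transform import Rotation as R
import numpy as np
s=bot.get_state();M=R.from_euler('xyz',s['tcp_rot'],degrees=True).as_matrix()
print(M.round(3)); a=np.degrees(np.arctan2(M[1,1],M[0,1]));print('y yaw',a,'turn to 37.9:',[37.9-a,37.9-a+180,37.9-a-180])
print(s['joints'])
```

```text
[[-0.     0.237  0.971]
 [-0.     0.971 -0.237]
 [-1.    -0.    -0.   ]]
y yaw 76.26271456814321 turn to 37.9: [np.float64(-38.36271456814321), np.float64(141.63728543185678), np.float64(-218.36271456814322)]
[-79.8644336   21.96921749   0.94057366  78.50375383  -0.36195178
  79.53679857  -2.66365914]
```

```bash
python3 -m handwheel '[85,34,-36,0,0,0,-0.08, 85,68,-72,0,0,0,-0.16, 85,102,-108,0,0,0,-0.24, 85,136,-144,0,0,0,-0.32, 85,170,-180,0,0,0,-0.40, 85,204,-216,0,0,0,-0.48, 85,238,-252,0,0,0,-0.56, 85,272,-288,0,0,0,-0.62]' 20
```

```text
clock: 1.3
tcp_pos: [421.5, 317.5, 250.7]
tcp_rot: [114.7, 89.9, 65.2]
wrist_force: [1.3, 1.3, 0.1]
grip_width: 85.2
```

```bash
python3 -m handwheel '[85,12,-48,0,0,0,-0.02, 85,24,-96,0,0,0,-0.05, 85,36,-144,0,0,0,-0.05, 85,48,-192,0,0,0,-0.05, 85,60,-240,0,0,0,-0.05, 85,72,-288,0,0,0,-0.05, 85,84,-336,0,0,0,-0.05, 85,94,-384,0,0,0,-0.05]'
python3 - <<'E'
from plant import bot
s=bot.get_state();print(s)
E
```

```text
clock: 2.1
tcp_pos: [514.7, -66.8, 250.7]
tcp_rot: [71.4, 89.9, 19.3]
wrist_force: [1.1, 0.5, 0.1]
grip_width: 85.1
{'clock': 2.1, 'joints': array([-29.02172308,   9.54589248,  37.50077588,  96.44764594,
        -6.00600184,  75.96596557,  47.45349594]), 'joint_vel': array([ 41.45509818,  23.11173413,  23.54367074, -19.2610899 ,
       -16.80582862,   2.89434634,  67.04235679]), 'effort': array([ -3.66553545, -43.37478876,   3.64728458, -34.57544446,
         0.88618979,   0.17810593,  -2.47955225]), 'tcp_pos': array([514.67058417, -66.77973446, 250.7315295 ]), 'tcp_rot': array([71.43775076, 89.93096282, 19.34208469]), 'wrist_force': array([1.061791  , 0.51762512, 0.061798  ]), 'ft_torque': array([ 0.00710339,  0.00648266, -0.06216572]), 'grip_width': 85.12860276231966}
```

```bash
python3 -m handwheel '[85,1,-28,0,0,0,0, 85,1,-56,-30,0,0,0, 85,1,-56,-50,0,0,0, 85,1,-56,-50,0,0,0]'
python3 - <<'E'
from plant import bot
import cv2,numpy as np
from scipy.spatial.transform import Rotation as R
s=bot.get_state();M=R.from_euler('xyz',s['tcp_rot'],degrees=True).as_matrix()
print(s['tcp_pos'],np.degrees(np.arctan2(M[1,1],M[0,1])),s['joints'].round(),s['joint_vel'].round(1))
c=bot.get_calibration("wrist");im=bot.get_image("wrist");cv2.imwrite("pics/w1.png",im[:,:,::-1])
np.savez("cal_wrist.npz",**{k:np.array(v) for k,v in c.items()})
cv2.imwrite("pics/top1.png",bot.get_image("top")[:,:,::-1])
from h import *
for X in([516,-121,130],[544,-222,54]):print(proj("wrist",X))
E
```

```text
clock: 2.5
tcp_pos: [513.6, -121.4, 197.9]
tcp_rot: [-130.1, 89.7, 177.6]
wrist_force: [0.0, 0.5, 0.5]
grip_width: 84.9
[ 513.63746266 -121.39334205  197.87469729] 37.759524822322355 [-23.  14.  39.  99.  -9.  70.  56.] [-1.6 -1.7 -0.9 -3.4  0.6  2.8 -1.1]
[259.06455675 214.91978892]
[222.70182278 270.73930313]
```

View pics/w1.png

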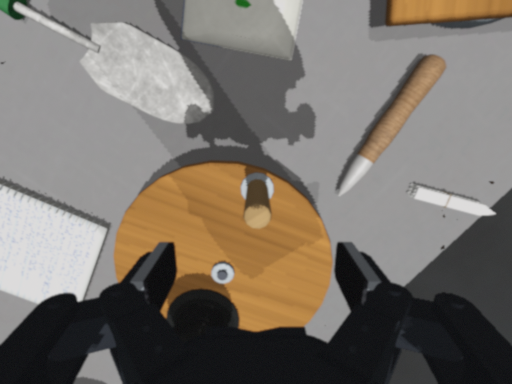

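View pics/top1.png

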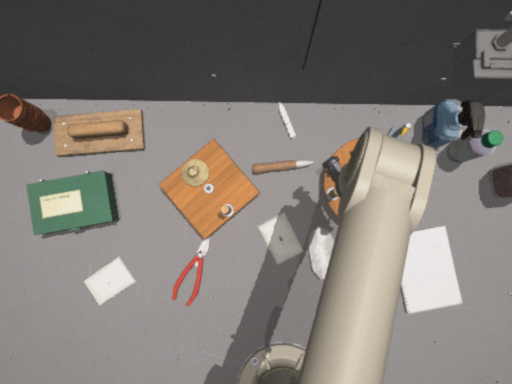

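Run:
```python
from plant import bot
import cv2
cv2.imwrite("pics/side1.png",bot.get_image("side")[:,:,::-1])
```

```text
(no output)
```

View pics/side1.png

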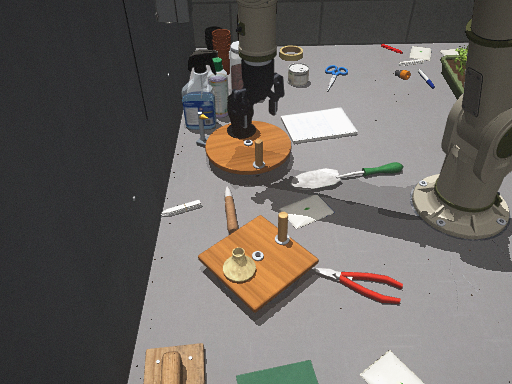

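```bash
python3 -m handwheel '[85,2,0,-30,0,0,0, 85,2,0,-60,0,0,0, 85,2,0,-90,0,0,0, 85,2,0,-93,0,0,0, 85,2,0,-93,0,0,0]'
python3 - <<'E'
from plant import bot
import cv2
cv2.imwrite("pics/w2.png",bot.get_image("wrist")[:,:,::-1]);cv2.imwrite("pics/side2.png",bot.get_image("side")[80:200,180:340,::-1].repeat(4,0).repeat(4,1))
E
```

```text
clock: 3.15
tcp_pos: [517.9, -120.4, 108.2]
tcp_rot: [17.7, 90.0, -34.4]
wrist_force: [0.1, 0.4, 0.6]
grip_width: 85.0
```

View pics/w2.png

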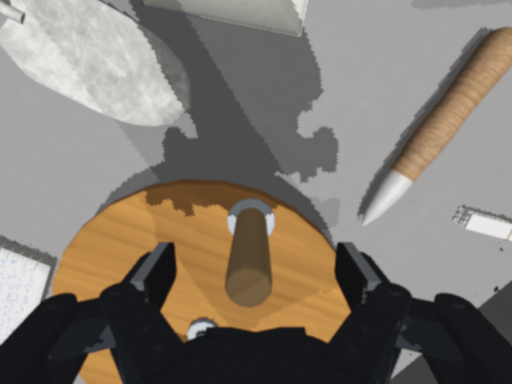

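View pics/side2.png

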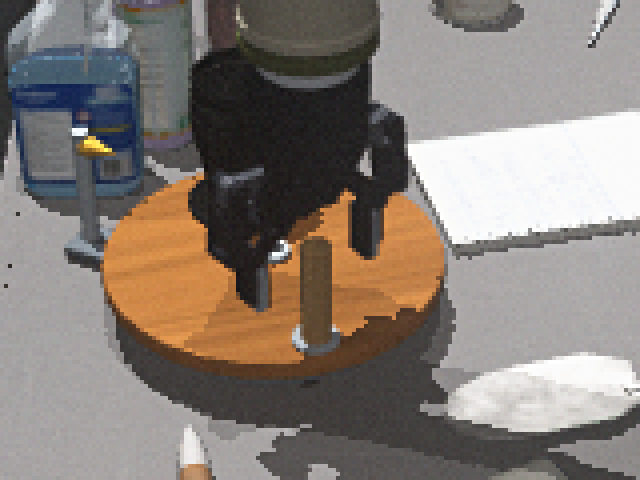

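Run:
```python
from plant import bot
from h import *
import numpy as np
for u,v in((258,303),(370,252)):
  print([back("side",(180+u/4,80+v/4),z).round(0).tolist() for z in(89,102)])
print(proj("side",[517.9,-120.4,108]))
s=bot.get_state();c=bot.get_calibration("wrist");np.savez("cal_wrist.npz",**{k:np.array(v) for k,v in c.items()})
print(proj("wrist",[516,-121,130]),proj("wrist",s['tcp_pos']),back("wrist",(249,288),130))
```

```text
[[552.0, -111.0, 89.0], [551.0, -94.0, 102.0]]
[[475.0, -166.0, 89.0], [476.0, -148.0, 102.0]]
[257.14192556 147.64336186]
[251.4459871  282.75326643] [256.36384146 261.06003975] [ 516.79961276 -123.81387067  130.        ]
```

```bash
python3 -m handwheel '[15,0,0,-2,0,0,0, 15,0,0,-2,0,0,0, 15,0,0,-2,0,0,0, 15,0,0,-2,0,0,0, 15,0,0,-2,0,0,0, 15,0,0,-2,0,0,0, 15,0,0,-2,0,0,0, 15,0,0,-2,0,0,0]' 30
python3 - <<'E'
from plant import bot
import cv2,numpy as np
s=bot.get_state();print(s['tcp_pos'],s['wrist_force'])
cv2.imwrite("pics/w3.png",bot.get_image("wrist")[:,:,::-1])
c=np.array([544,-222.4]);p=np.array([516,-120.7])-c
for a in range(0,46,5):
    t=np.radians(a);print(a,(np.array([[np.cos(t),-np.sin(t)],[np.sin(t),np.cos(t)]])@p-p).round(1))
E
```

```text
clock: 4.05
tcp_pos: [517.6, -121.0, 105.6]
tcp_rot: [43.6, 90.0, -8.5]
wrist_force: [-0.8, 0.3, 5.0]
grip_width: 21.2
[ 517.59921346 -121.0490264   105.60191341] [-0.79655865  0.33828615  4.98624119]
0 [0. 0.]
5 [-8.8 -2.8]
10 [-17.2  -6.4]
15 [-25.4 -10.7]
20 [-33.1 -15.7]
25 [-40.4 -21.4]
30 [-47.1 -27.6]
35 [-53.3 -34.5]
40 [-58.8 -41.8]
45 [-63.7 -49.6]
```

View pics/w3.png

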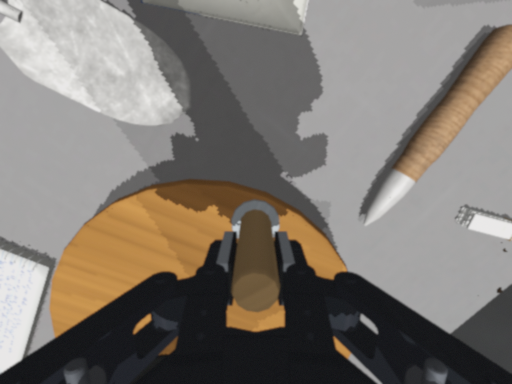

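The peg sits between the pads (about pixel 257,270) and the opening reads 21 mm, so it is held. I'll follow the arc now.

```bash
python3 -m handwheel '[15,-4,-1,0,0,0,0, 15,-9,-3,0,0,0,0, 15,-13,-4.5,0,0,0,0, 15,-17,-6.5,0,0,0,0, 15,-21,-8.5,0,0,0,0, 15,-25.5,-10.5,0,0,0,0, 15,-29.5,-13,0,0,0,0, 15,-33,-15.5,0,0,0,0]'
```

```text
clock: 4.9
tcp_pos: [484.5, -133.7, 105.5]
tcp_rot: [139.9, 89.8, 87.9]
wrist_force: [-1.9, 10.8, 8.4]
grip_width: 21.3
```

```bash
python3 -m handwheel '[15,-4,-3,0,0,0,0, 15,-7.5,-6,0,0,0,0, 15,-11,-9,0,0,0,0, 15,-14,-12,0,0,0,0, 15,-17,-15.5,0,0,0,0, 15,-20,-19,0,0,0,0, 15,-23,-22.5,0,0,0,0, 15,-25.5,-26,0,0,0,0]'
```

```text
clock: 5.7
tcp_pos: [458.4, -162.3, 105.3]
tcp_rot: [173.1, 90.0, 121.0]
wrist_force: [-0.5, 3.0, 6.0]
grip_width: 21.5
```

```bash
python3 -m handwheel '[15,-2.5,-4,0,0,0,0, 15,-5,-8,0,0,0,0, 15,-5,-8,0,0,0,0, 15,-5,-8,0,0,0,0]'
python3 - <<'E'
from plant import bot
import cv2,numpy as np
s=bot.get_state();print(s['tcp_pos'],s['wrist_force'])
cv2.imwrite("pics/w4.png",bot.get_image("wrist")[:,:,::-1])
cv2.imwrite("pics/side4.png",bot.get_image("side")[80:200,180:340,::-1].repeat(4,0).repeat(4,1))
E
```

```text
clock: 6.1
tcp_pos: [453.2, -170.5, 105.2]
tcp_rot: [-161.6, 89.9, 146.2]
wrist_force: [-2.3, 3.1, 6.5]
grip_width: 20.9
[ 453.1565275  -170.49222389  105.21502997] [-2.27191332  3.13804214  6.50627148]
```

View pics/w4.png

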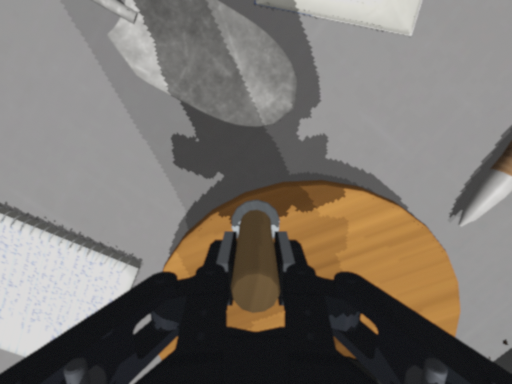

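View pics/side4.png

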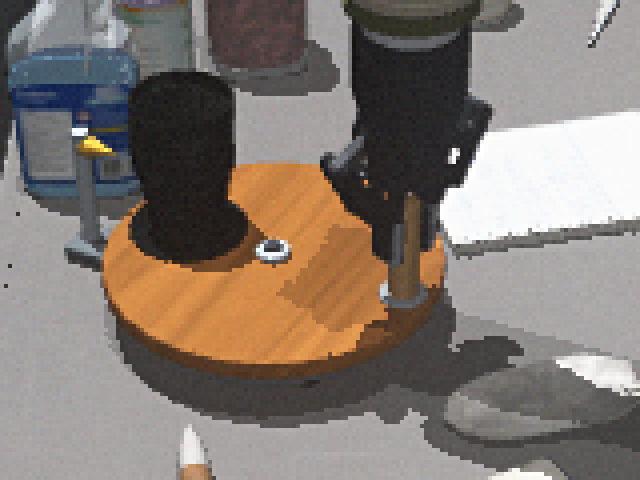

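The pots now stand at the pointer, with the peg still in the jaws. I'll open them, let the disc settle, then lift straight up.

```bash
python3 -m handwheel '[85,0,0,0,0,0,0, 85,0,0,0,0,0,0, 85,0,0,0,0,0,0, 85,0,0,0,0,0,0, 85,0,0,0,0,0,0, 85,0,0,0,0,0,0, 85,0,0,0,0,0,0]'
```

```text
clock: 6.9
tcp_pos: [453.9, -170.4, 105.3]
tcp_rot: [-125.4, 90.0, -177.5]
wrist_force: [0.0, 0.9, 0.1]
grip_width: 85.1
```

```bash
python3 -m handwheel '[85,0,0,25,0,0,0, 85,0,0,55,0,0,0, 85,0,0,95,0,0,0, 85,0,0,135,0,0,0, 85,0,0,145,0,0,0, 85,0,0,145,0,0,0, 85,0,0,145,0,0,0]'
python3 - <<'E'
from plant import bot
import cv2,numpy as np
from h import *
s=bot.get_state();print(s['tcp_pos'],s['wrist_force'],s['joint_vel'].round(1))
c=bot.get_calibration("wrist");np.savez("cal_wrist.npz",**{k:np.array(v) for k,v in c.items()})
cv2.imwrite("pics/w5.png",bot.get_image("wrist")[:,:,::-1])
cv2.imwrite("pics/side5.png",bot.get_image("side")[80:200,180:340,::-1].repeat(4,0).repeat(4,1))
cv2.imwrite("pics/top5.png",bot.get_image("top")[:,:,::-1])
print(proj("wrist",[452.6,-170.7,130]))
E
```

```text
clock: 7.6
tcp_pos: [453.5, -170.1, 249.2]
tcp_rot: [-146.7, 89.9, 161.2]
wrist_force: [0.5, -0.0, -1.6]
grip_width: 85.1
[ 453.45482895 -170.082436    249.17520099] [ 0.48395977 -0.04234168 -1.61022118] [ 0.1  0.9 -0.   1.1  0.1 -0.1 -0.1]
[254.75748613 193.31571404]
```

View pics/w5.png

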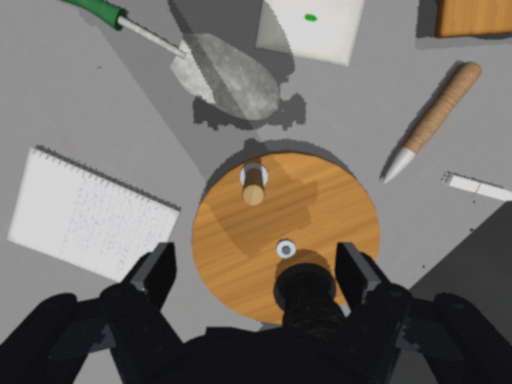

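View pics/side5.png

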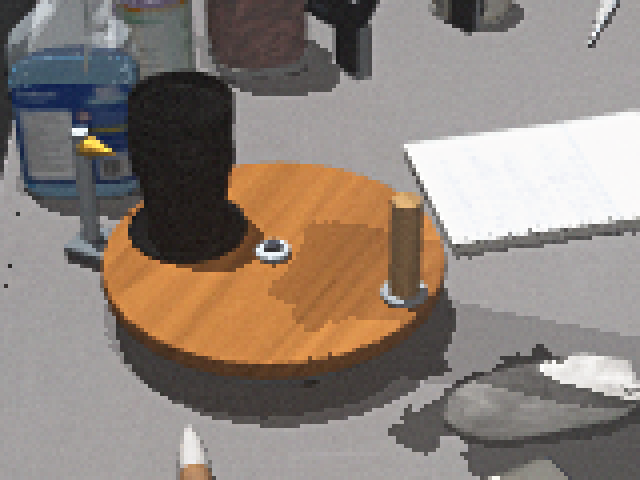

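View pics/top5.png

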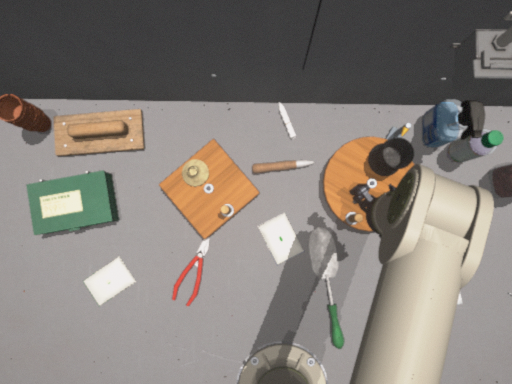

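Run:
```python
from plant import bot
from h import *
p=back("side",(180+404/4,80+201/4),130);a=back("side",(180+273/4,80+251/4),54);d=p-a;w=back("wrist",(254,194),130)
print(p,w,np.degrees(np.arctan2(d[1],d[0])),np.degrees(np.arctan2(w[1]+222.4,w[0]-544)))
print(bot.get_state()['joint_vel'].round(1),bot.close_job())
```

```text
[ 452.97657633 -166.90606722  130.        ] [ 452.45186382 -171.66013522  130.        ] 149.94481969376778 151.0029184425669
the job is handed in; nothing more can be done
[-0.  -0.  -0.  -0.3  0.1  0.2 -0.2] None
```

The round turntable now stands with its pots at the pointer, released in the third detent as far as the cameras can show. I handed the job in at about 7.8 s of the 35 s allowed.

**What I did:** I located the axis, peg and index post in the top and side pictures. From those, the joint started in the 0.785 detent. I gripped the peg at 30 N, moved it 45° anticlockwise along its arc, opened the jaws and lifted straight up.

**Last checks:**
- **Peg angle:** After release the peg lies at about 150–151° about the axis, seen by the side and wrist cameras. The start angle plus 45° gives about 150.3°. The post direction gives about 151.5° from the top picture and about 154.6° from the less certain side picture. All are well inside the 10° tolerance.
- **Robot clear:** The fingers are open, the TCP is at z = 249 mm and nothing touches. The wrist force reads about 1.6 N, which I take as an unloaded reading.
- **Square turntable:** It looks unchanged in the top picture. I did not measure its peg again.

**Limits:** I read no joint angle directly; it is inferred from the pictures. The largest wrist force I saw was about 14 N, during the turn, but I only had readings at the end of each call. The hand-in gave no verdict.

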